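Set the timer and hold the centrifuge's keyed collar home for a quick spin

TASK

Get the small white-and-orange bench centrifuge ready for a quick spin: first turn its black timer dial so that the white pointer stands at the orange mark. Then turn the knurled black collar on its spigot until the hidden keyways drop over the pins, push it down fully home against its spring, and finish still holding it pushed home (it springs back if let go). Leave the dial at the mark, and leave the pen cup and the tube rack where they stand.

Things in the scene. Friction and masses are not known exactly. Their poses are not given: they have to be found in the camera images.
- centrifuge: Fixed quick-spin centrifuge: white box with a flat orange deck, 196 mm (x) by 296 mm (y), deck 100 mm above the table. Origin at the centre of its underside; z up. The collar's spigot stands at y = +58 mm, the dial's axis at y = -64 mm, both at x = 0, in its frame. Nothing on it is taller than the collar.
- seat (a point): Fixed point on the vertical spigot's axis at deck level: the centre of the collar's underside lies here when fully home; z up. The spigot (31 mm diameter, 40 mm tall) has four radial pins a quarter turn apart, hidden inside the collar; the collar's foot has four keyways, a quarter turn apart, hidden too.
- collar_center (a point): Centre (half-way up) of the loose knurled black collar: a round cap 60 mm over its knurl, 50 mm tall, about 0.15 kg, flat closed top, z up. Grip it across its diameter at any yaw, or press its top. At the start it rests on the pins and cannot go down: centre 39 mm above the deck. Home: centre 25 mm above the deck.
- collar_foot (a point): Centre of the collar's underside, 25 mm below collar_center. A turn of 0.3 to 1.3 rad either way (how much is unknown: feel for it; light friction) brings the keyways over the pins, within about 0.13 rad each side; the collar then sinks 8 mm freely from 14 mm above the deck onto the start ring, and 6 mm more against its spring. Once down it hardly turns.
- start_ring (a joint): Sprung steel ring, 66 mm across, round the foot of the spigot, under the collar. Value = how far it is pressed down: 0 (standing 6 mm proud of the deck) to 0.006 m (flush with the deck, a hard stop; collar home). Its spring pushes up with 4 N at 0 and 8 N at 0.006, more than the collar weighs.
- dial (a joint): Angle of the timer dial in rad, 0 to 2.6, growing as it turns clockwise seen from above. It stays where it is left (light friction, 0.04 N m), and can be turned either way. At the start it stands 0.7 to 1.4 rad anticlockwise of the mark.
- dial_grip (a point): On the vertical axis of the dial, in the middle of its black grip bar: the height at which to pinch it, 40 mm above the deck. The point turns with the dial: its x axis runs along the bar, its -x axis towards the pointer, z up. The bar is 44 mm long (x), 14 mm thick (y), and rises from 19 to 52 mm above the deck (this point is 12 mm below its top). Pinch across the 14 mm.
- dial_pointer (a point): Tip of the dial's white pointer, 30 mm from the dial's axis, just above the dial's scale, 11 mm above the deck. The white stripe runs along half of the bar's top, down its end and out along the dial's skirt.
- dial_mark (a point): The orange index mark (8 by 15 mm, radial) on the fixed white scale (93 mm across) round the dial; this point is its inner end, at the same 30 mm from the dial's axis: where the tip of the pointer has to be. The scale's other ticks are black and thin.
- pen_cup: Bystander: clear open cup, 72 mm across, 95 mm tall, with three marker pens up to about 150 mm. Origin at the centre of its underside.
- tube_rack: Bystander: blue rack 70 mm (x) by 150 mm (y), 53 mm tall, with capped sample tubes up to 91 mm. Origin at the centre of its underside.
Mind the look-alikes: they are no part of the job. There is more than one size of the part that bears collar_center; the job needs the smallest.

How it is judged (in metres and radians):
On the way, in this order (a step that is already met when the one before it is completed fails the run):
1. the dial's pointer stands at the orange mark, with the collar still up on the pins (horizontal distance between dial_pointer and dial_mark below 0.0045 m and z of collar_foot in the frame of seat above 0.011 m), for 0.2 s.
2. the collar's keyways have dropped over the pins (foot less than 9 mm above the deck) (horizontal distance between collar_center and seat below 0.005 m and z of collar_foot in the frame of seat below 0.009 m), for 0.1 s.
At the end, for the whole second after the job is handed in: For the last second the robot holds the collar down (contact over 1.5 N): underside under 2 mm above the deck, within 5 mm of the spigot axis, upright within 0.08 rad, start ring pressed over 4.5 mm, pointer tip within 4.5 mm of the mark. Dial set before the collar drops (horizontal distance between dial_pointer and dial_mark below 0.0045 m and horizontal distance between collar_center and seat below 0.005 m and z of collar_foot in the frame of seat below 0.002 m and angle between collar_center's own z axis and vertical below 0.08 rad and value of joint start_ring above 0.0045 m and contact force between any of the arm, the fingers and collar above 1.5 N); the arm keeps its last pose, push and grip.
It fails at once if a bystander was moved by more than 30 mm (distance of any of pen_cup, tube_rack from where it was at the start of the episode above 0.03 m).
It fails at once if a bystander was tipped (angle between any of pen_cup, tube_rack's own z axis and vertical above 0.5 rad).
It also fails if it takes over 53 s, if anything falls off the work surface, if the arm or the gripper's body presses on something with over 40 N, if the wrist force passes 120 N, or if a joint passes its speed limit or range.

ROBOT

A 6-joint arm with a two-finger parallel gripper is mounted at the origin on the work surface. World frame = base frame: x ahead of the robot, y to its left, z up, the work surface at z = 0. Lengths are in mm, angles in rad, forces in N, time in s.
With the tool pointing down it reaches from about 275 to 750 mm from the base axis. Payload 10.2 kg.
Tool frame: the origin (TCP) lies between the finger pads; the fingertips stand 17 mm ahead of it and the grasp point (between the pads) lies 2 mm behind it (tips_ahead is the distance from the TCP to the fingertips, in mm); z points along the fingers, y is the line along which they close (so a half turn about z gives the same grasp; the last joint's range is limited). The gripper opens to 85 mm and grips with 20 to 120 N. Pads are 22 mm wide; open, the fingers measure 114 mm over their backs; the gripper's body (76 mm by 85 mm) begins 54 mm behind the grasp point. The pads swing forward as they close: fully open they stand 13 mm farther back than shut.
Start: joints at [-1.455, 0.313, 1.498, -0, 1.331, -0.223], TCP at [174.474, -495.167, 248.294] pointing down, gripper open.
Joint ranges: [-2.94, 2.94], [-0.97, 2.17], [0.19, 2.56], [-1.23, 4.37], [0.02, 3.11], [-2.88, 2.88]. Speed limits (rad/s): [2.39, 2.39, 3.01, 3.14, 3.14, 3.14].

INTERFACE

Orientations are given as a unit quaternion [w, x, y, z].
In Python, from rig import sense, capture, finish_job, boxes_of, tips_ahead gives the robot as it stands.
- The arm moves only by the tool drive_tool, never from a script. Its argument "commands" is text: rows parted by semicolons, each of 7 numbers parted by spaces: the shift along the world's x, y, z in units of 0.1 m (1.0 is 0.1 m), then the turn, a rotation vector about the world's x, y, z in units of pi/4 rad (1.0 is pi/4 rad), then the opening in per cent of the stroke, from 0 (shut) to 100 (fully open). A call has 1 to 20 rows; each row shifts and turns the commanded pose from where the row before left it; what a row does not reach is not made up. A row lasts 1/12 s, in which the tool goes at most 41.7 mm and 7.16 degrees, less where a joint would pass 70% of its speed; a pose out of reach is approached as far as the arm can. A call with a number of a shift or a turn outside -1 to 1 is refused whole. A call with a gripper value outside its range is refused whole. The fingers move at their own pace and stop on an object; "force" is the grip in N (left out, the last holds). Time passes only in rows, so rows that do not move let the fingers close. It gives the time, the measured TCP pose, the force, the opening and the grip force at its end, in the units of the state.
- sense(): the state, without advancing time (a new reading comes with each control period).
- capture(name): name is "scene" or "top" or "wrist"; returns a dict with "pixels" (420x560x3 uint8, blue, green, red), "fov_y" (degrees; the focal length in pixels is half the picture's height over the tangent of half this angle, whatever the lens; pixels are square), "cx", "cy" (the principal point, pixels), "position" and "attitude" of the camera in the world; the wrist camera has in their place "tool_from_camera" (4x4, takes a point from camera to tool coordinates, whose origin is the TCP and whose axes are the flange's). Camera axes: x right, y down, z forward; pixel columns grow to the right and rows downward; lengths in mm; the calibration is good to about 2 mm. A picture is of the moment at which its call begins: read the wrist's pose just before it. There is no depth.
- finish_job(): hands the job in; it is judged then, once.
Trained networks look in a picture, given as the dict that the camera call returned (one of the last four; its "shot" number tells which), for a name from the list of things; names that differ only in an ending like _2 or _b are one class to them, and where a whole thing is asked for, a point or a joint stands for the part that bears it (a point fixed in the world has none). Each returns a list of dicts, best first, with "confidence" (0 to 1); they miss things now and then, are a little off and sometimes report something else, mostly with a low value. They report only what shows in the picture. A call takes as long as a camera call. They do not tell look-alikes from the thing itself.
- boxes_of(picture, name): "position" ([column, row] in pixels, amid what is visible of it).
The state is a dict: "time_s": time; "joints": joint angles; "dq": joint speeds; "tau": joint torques, N m; "eef_pos": TCP position; "ee_rot": TCP orientation; "force": force on the tool from outside, world axes, zero at the start; "wrist_torque": the same for the moment, N m; "grip_width": opening from 0.0 (shut) to 1.0 (fully open); "grip_force": force on a finger pad.
Only numpy, scipy, OpenCV 4.12 (cv2) and the standard library are available. Lean on these libraries where they do the work, as an engineer would, in place of code of your own. Each camera call takes 0.05 s, during which the arm holds its last target. There are 200 camera calls.

## Working session

There is one attempt and no reset: what is moved stays moved. The work goes in short steps, Python scripts to look and compute and a tool call to move; the robot and the scene stay as the last step left them, time stands still between calls to the robot, and variables do not carry over. Pictures are saved under pics/ and viewed, at most 10 in all, crops included, and the job is handed in when it is done.

Besides the shell and the picture viewer there is one more tool, called by a JSON object that holds its "op" and its "data". drive_tool: Moves the arm, as the interface text tells. Shifts and turns lie within -1 to 1; 1 stands for 0.1 m of shift or pi/4 rad of turn. Its arguments: {"type":"object","properties":{"commands":{"type":"string"},"force":{"type":"number"}},"required":["commands"]}

```bash
mkdir -p pics; cat > h.py <<'E'
import numpy as np, cv2
from rig import *
from scipy.spatial.transform import Rotation as R
def rot(q): return R.from_quat(np.r_[q[1:],q[0]]).as_matrix()
def cam(p,s=None):
    f=p["pixels"].shape[0]/2/np.tan(np.radians(p["fov_y"])/2)
    if "tool_from_camera" in p:
        T=np.array(p["tool_from_camera"]); Rt=rot(s["ee_rot"])
        return f,p["cx"],p["cy"],Rt@T[:3,:3],Rt@T[:3,3]+np.array(s["eef_pos"])
    a=np.array(p["attitude"]); A=a if a.shape==(3,3) else rot(a)
    return f,p["cx"],p["cy"],A,np.array(p["position"])
def at_z(p,uv,z,s=None):
    f,cx,cy,A,o=cam(p,s); d=A@np.array([(uv[0]-cx)/f,(uv[1]-cy)/f,1]); return o+d*(z-o[2])/d[2]
def proj(p,X,s=None):
    f,cx,cy,A,o=cam(p,s); c=A.T@(np.array(X)-o); return np.array([cx+f*c[0]/c[2],cy+f*c[1]/c[2]])
E
python3 - <<'E'
from h import *
s=sense(); print(s)
ims=[]
for n in ("scene","top"):
    p=capture(n); ims.append(p["pixels"]); print(n,p["position"],p["attitude"],p["fov_y"],p["cx"],p["cy"])
    for k in ("centrifuge","collar_center","dial_grip","dial_pointer","dial_mark","pen_cup","tube_rack"):
        print(k,[(np.round(b["position"]),round(b["confidence"],2)) for b in boxes_of(p,k)])
    cv2.imwrite(f"pics/{n}.png",p["pixels"])
E
```

```text
{'time_s': 0.0, 'joints': array([-1.45534771e+00,  3.13466021e-01,  1.49845345e+00, -2.31126106e-05,
        1.33100506e+00, -2.23408888e-01]), 'dq': array([-1.41780755e-03,  7.14135467e-04, -1.43853422e-03,  2.63319425e-04,
       -7.86623190e-04,  6.31382380e-05]), 'tau': array([ 3.48466738e-04, -4.12266469e+01, -2.59748268e+01, -1.07827639e-04,
        4.09423184e-03, -2.88862668e-05]), 'eef_pos': array([ 174.46537074, -494.9057138 ,  247.72070445]), 'ee_rot': array([-6.65575600e-04,  9.85680569e-01,  1.68621982e-01,  2.47226057e-05]), 'force': array([-0.735149  ,  0.50321831,  0.49305984]), 'wrist_torque': array([-0.01790126,  0.00840939,  0.03457912]), 'grip_force': 0.0, 'grip_width': 0.9972535889021298}
scene [1110.28045953  210.18271522  967.7834606 ] [-0.19084392  0.55814294  0.76388197 -0.26180029] 55.79567105197517 283.25368561013727 206.0371295591535
centrifuge [(array([276., 240.]), 0.97)]
collar_center [(array([370., 262.]), 0.96), (array([298., 220.]), 0.95), (array([347., 199.]), 0.82)]
dial_grip [(array([252., 233.]), 0.72), (array([251., 223.]), 0.63)]
dial_pointer [(array([250., 224.]), 0.56)]
dial_mark [(array([255., 234.]), 0.63)]
pen_cup [(array([414., 236.]), 0.75)]
tube_rack [(array([147., 194.]), 0.85)]
top [ 412.07395854   -8.53197294 1187.19541305] [-0.02799909  0.70978938 -0.70339677  0.02545719] 48.699076797859504 281.8252336694257 220.15919374228295
centrifuge [(array([277., 200.]), 0.57)]
collar_center [(array([207., 287.]), 0.73), (array([175., 207.]), 0.65), (array([254., 207.]), 0.61)]
dial_grip [(array([302., 187.]), 0.57)]
dial_pointer [(array([306., 190.]), 0.8)]
dial_mark [(array([308., 198.]), 0.93)]
pen_cup [(array([128., 244.]), 0.57)]
tube_rack [(array([447., 218.]), 0.76)]
```

View pics/scene.png

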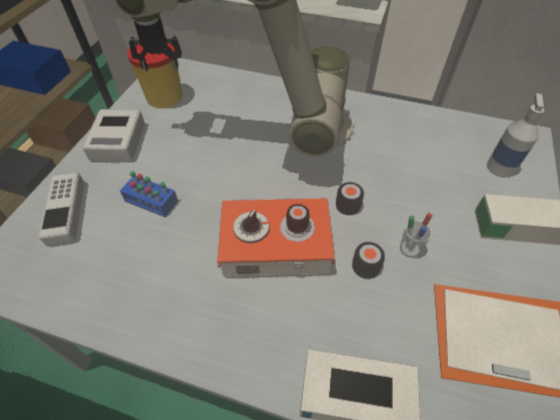

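```bash
python3 - <<'E'
from h import *
p=capture("top"); cv2.imwrite("pics/topc.png",cv2.resize(p["pixels"][130:330,100:360],(780,600),interpolation=cv2.INTER_CUBIC))
q=capture("scene")
for uv in [(207,287),(175,207),(254,207)]: print("top",uv,at_z(p,uv,164),at_z(p,uv,50))
for uv in [(370,262),(298,220),(347,199)]: print("sc",uv,at_z(q,uv,139),at_z(q,uv,25))
print(at_z(p,(302,187),150),at_z(p,(306,190),130),at_z(p,(308,198),111))
print(at_z(p,(128,244),75),at_z(p,(447,218),70))
E
```

```text
top (207, 287) [341.41134681 157.91796445 164.        ] [333.53842476 176.46309534  50.        ]
top (175, 207) [516.72788248 232.68104568 164.        ] [528.38796928 259.55595518  50.        ]
top (254, 207) [518.27537668  57.44707777 164.        ] [530.10787858  64.79817775  50.        ]
sc (370, 262) [595.91923383 262.4080247  139.        ] [525.16832902 269.59166863  25.        ]
sc (298, 220) [529.68529957  64.09521813 139.        ] [449.82385038  44.00073572  25.        ]
sc (347, 199) [423.23282082 169.67347049 139.        ] [328.72872592 164.10138307  25.        ]
[565.97675465 -49.21516677 150.        ] [562.07966731 -59.2219577  130.        ] [545.9987852  -64.89835433 111.        ]
[435.7191223  364.03194318  75.        ] [ 505.47515401 -402.55818346   70.        ]
```

View pics/topc.png

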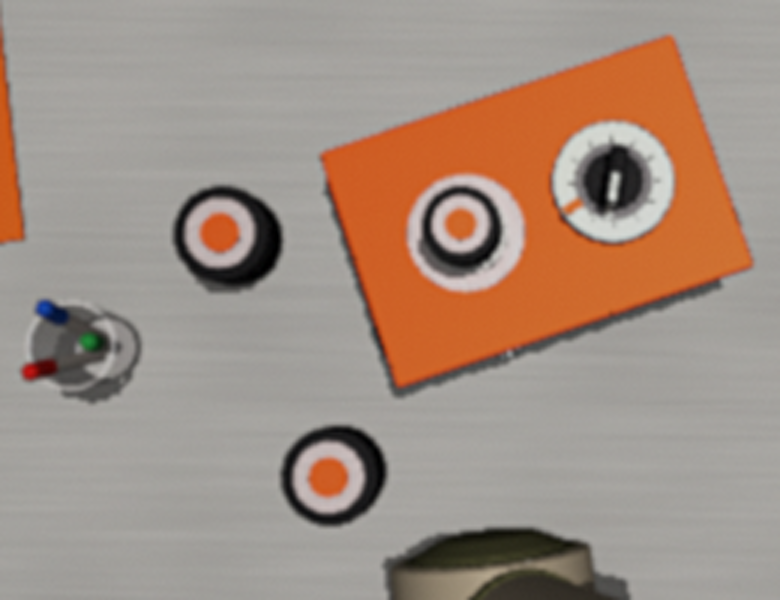

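The top view (crop scale 3, origin (100,130)) shows three knurled collars: on the spigot at (254,206), and two on the table at (175,207) and (207,287). The one on the spigot is the smallest and is the right one. The dial centre is at about (304,191), its white pointer points down in the image, and the orange mark is at (291,199), about 1 rad clockwise. Dial to collar measures 122 mm, which matches the given sizes.

{"op": "drive_tool", "data": {"commands": ".241 .274 .032 0 0 -.027 100;.241 .274 .032 0 0 -.027 100;.241 .274 .032 0 0 -.027 100;.241 .274 .032 0 0 -.027 100;.241 .274 .032 0 0 -.027 100;.241 .274 .032 0 0 -.027 100;.241 .274 .032 0 0 -.027 100;.241 .274 .032 0 0 -.027 100;.241 .274 .032 0 0 -.027 100;.241 .274 .032 0 0 -.027 100;.241 .274 .032 0 0 -.027 100;.241 .274 .032 0 0 -.027 100;.241 .274 .032 0 0 -.027 100;.241 .274 .032 0 0 -.027 60;.241 .274 .032 0 0 -.027 60;.241 .274 .032 0 0 -.027 60;0 0 0 0 0 0 50;0 0 0 0 0 0 50"}}

```text
time_s: 2.4
eef_pos: [560.6, -55.5, 299.1]
ee_rot: [-0.0, 1.0, 0.001, -0.0]
force: [-0.0, -0.1, -0.8]
grip_width: 0.501
grip_force: 0.0
```

```bash
python3 - <<'E'
from h import *
import pickle
s=sense(); p=capture("wrist"); pickle.dump((s,p),open("w1.pkl","wb"))
print(s["eef_pos"],s["ee_rot"],s["joints"]); print(np.round(p["tool_from_camera"],3),p["fov_y"])
cv2.imwrite("pics/w1.png",p["pixels"])
for k in ("collar_center","dial_grip","dial_pointer","dial_mark"):
        print(k,[(np.round(b["position"]),round(b["confidence"],2)) for b in boxes_of(p,k)])
print(proj(p,[563,-56,140],s),proj(p,[518,57,164],s))
E
```

```text
[560.63017994 -55.49389962 299.07954303] [-3.08614664e-05  9.99999302e-01  1.15566228e-03 -2.42341520e-04] [-3.06556791e-01  3.69959598e-01  1.28715920e+00 -8.83018743e-05
  1.48495446e+00  1.26193580e+00]
[[  -0.      -0.957   -0.291   74.723]
 [   1.      -0.      -0.      -1.078]
 [  -0.      -0.291    0.957 -124.681]
 [   0.       0.       0.       1.   ]] 63.532157367046274
collar_center [(array([150., 232.]), 0.88), (array([107., 315.]), 0.87), (array([ 26., 197.]), 0.78)]
dial_grip [(array([280., 184.]), 0.74)]
dial_pointer [(array([281., 182.]), 0.79)]
dial_mark [(array([282., 156.]), 0.57), (array([530., 211.]), 0.15)]
[283.19768234 189.4039931 ] [147.53481866 248.62482614]
```

View pics/w1.png

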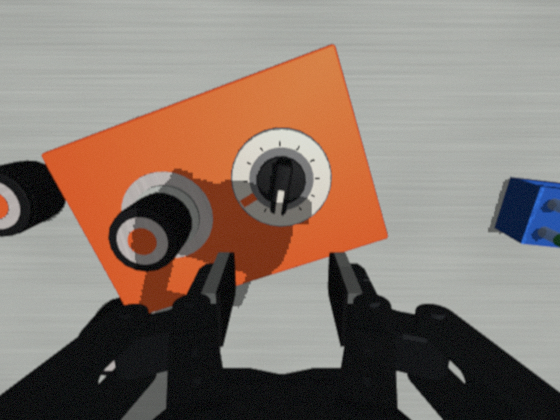

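```bash
python3 - <<'E'
from h import *
import pickle
s,p=pickle.load(open("w1.pkl","rb"))
cv2.imwrite("pics/w1c.png",cv2.resize(p["pixels"][120:235,215:345],None,fx=5,fy=5,interpolation=cv2.INTER_CUBIC))
for z in (103,108,111): print(z,at_z(p,(281,177.5),z,s))
print("coll",at_z(p,(139,245),164,s))
E
```

```text
103 [565.3929123  -54.06284195 103.        ]
108 [566.48447619 -54.06577698 108.        ]
111 [567.13941453 -54.06753799 111.        ]
coll [521.26054872  63.71844516 164.        ]
```

View pics/w1c.png

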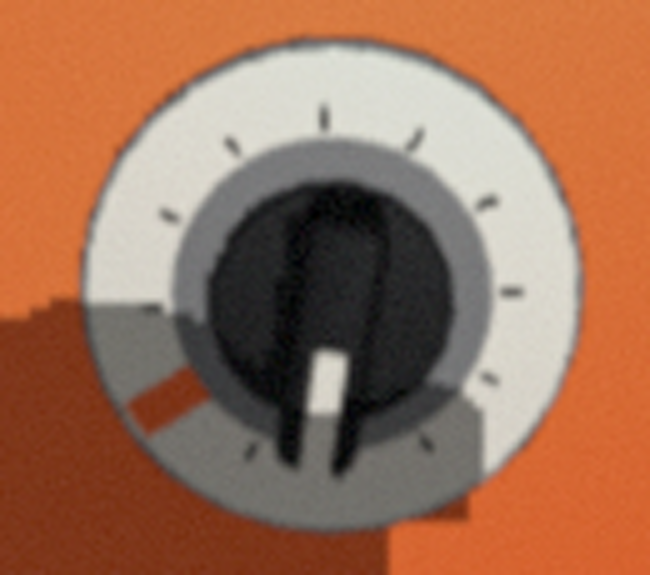

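```bash
python3 - <<'E'
from h import *
import pickle
s,p=pickle.load(open("w1.pkl","rb"))
w=lambda c,z: at_z(p,(215+c[0]/5,120+c[1]/5),z,s)
for z in (105,108):
  c=w((331,284),z); mi=w((206,383),z); mo=w((138,419),z)
  print(z,c,mi-c,mo-c,np.hypot(*(mi-c)[:2]),[np.degrees(np.arctan2(*(m-c)[1::-1])) for m in (mi,mo)])
  print("diam",w((582,284),z)-w((82,284),z))
a,b=w((329,350),152),w((322,415),152); print(a,b,np.degrees(np.arctan2(*(b-a)[1::-1])))
t=w((365,205),152);print("top end",w((348,195),152))
E
```

```text
105 [566.51425147 -54.25435202 105.        ] [-19.73918271  24.33703683   0.        ] [-27.10082091  37.82669098   0.        ] 31.33570959371008 [np.float64(129.04467377200615), np.float64(125.61959286992258)]
diam [  0.2114415  -95.81937864   0.        ]
108 [567.16274493 -54.25432149 108.        ] [-19.5533873   24.10796403   0.        ] [-26.84573394  37.47064657   0.        ] 31.040761662690226 [np.float64(129.04467377200612), np.float64(125.6195928699225)]
diam [  0.2094513  -94.91747702   0.        ]
[565.5503959  -53.94637843 152.        ] [554.33604766 -52.79526521 152.        ] 174.13931647475667
top end [591.27780035 -56.95835929 152.        ]
```

{"op": "drive_tool", "data": {"commands": ".064 .013 -.24 0 0 -.133 40;0 0 -.3 0 0 0 40;0 0 -.3 0 0 0 40;0 0 -.3 0 0 0 40;0 0 -.25 0 0 0 40;0 0 -.15 0 0 0 40;0 0 -.05 0 0 0 40;0 0 0 0 0 0 0;0 0 0 0 0 0 0;0 0 0 0 0 0 0;0 0 0 0 0 0 0;0 0 0 0 0 0 0;0 0 0 0 0 0 0", "force": 25}}

```text
time_s: 3.73
eef_pos: [566.6, -55.4, 141.2]
ee_rot: [0.0, 0.999, -0.052, 0.0]
force: [-2.6, 1.8, 2.1]
grip_width: 0.159
grip_force: 28.2
```

{"op": "drive_tool", "data": {"commands": "0 -.01 0 0 0 -.13 0;0 0 0 0 0 -.13 0;0 0 0 0 0 -.13 0;0 0 0 0 0 -.13 0;0 0 0 0 0 -.13 0;0 0 0 0 0 -.13 0;0 0 0 0 0 -.13 0;0 0 0 0 0 -.13 0;0 0 0 0 0 0 0;0 0 0 0 0 0 0;0 0 0 0 0 0 0"}}

```text
time_s: 4.65
eef_pos: [565.9, -56.7, 141.3]
ee_rot: [0.001, 0.896, -0.445, -0.0]
force: [-6.5, 0.4, 3.9]
grip_width: 0.16
grip_force: 28.6
```

```bash
python3 - <<'E'
from h import *
s=sense(); p=capture("wrist"); print(s["eef_pos"],s["ee_rot"],s["joints"][5],s["wrist_torque"])
cv2.imwrite("pics/w2.png",p["pixels"])
E
```

```text
[565.90086002 -56.70659056 141.25091911] [ 5.78431884e-04  8.95691459e-01 -4.44675445e-01 -4.72979852e-04] 2.1875020538727425 [ 0.01292058  1.21842765 -0.04981194]
```

View pics/w2.png

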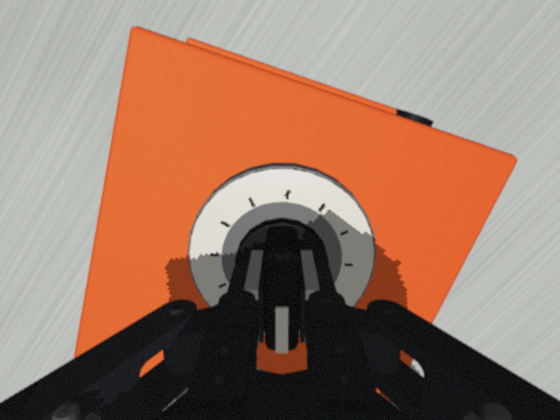

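{"op": "drive_tool", "data": {"commands": "0 0 0 0 0 0 40;0 0 0 0 0 0 40;0 0 0 0 0 0 40;0 0 .1 0 0 0 40;0 0 .3 0 0 0 40;0 0 .3 0 0 0 40;0 0 .3 0 0 0 50;0 0 .3 0 0 0 70;0 0 .2 0 0 0 90;0 0 0 0 0 0 100;0 0 0 0 0 0 100"}}

```text
time_s: 5.62
eef_pos: [566.7, -56.5, 291.8]
ee_rot: [-0.0, 0.896, -0.445, 0.001]
force: [0.1, -0.5, -0.7]
grip_width: 0.998
grip_force: 0.0
```

```bash
python3 - <<'E'
from h import *
import pickle
s=sense(); p=capture("wrist"); pickle.dump((s,p),open("w3.pkl","wb"));print(s["eef_pos"],s["ee_rot"])
u=proj(p,[567,-55,110],s).astype(int); u0=np.clip(u-[70,60],0,[420,300]);print(u0)
c=p["pixels"][u0[1]:u0[1]+120,u0[0]:u0[0]+140]
cv2.imwrite("pics/w3c.png",cv2.resize(c,None,fx=5,fy=5,interpolation=cv2.INTER_CUBIC))
print([(b["position"],b["confidence"]) for b in boxes_of(p,"collar_center")])
E
```

```text
[566.70273117 -56.53007457 291.83898773] [-1.94524089e-04  8.95670174e-01 -4.44716922e-01  1.32656953e-03]
[211 126]
[([240.6, 318.0], 0.91), ([186.2, 358.8], 0.68), ([324.4, 363.2], 0.54), ([275.6, 209.2], 0.27)]
```

View pics/w3c.png

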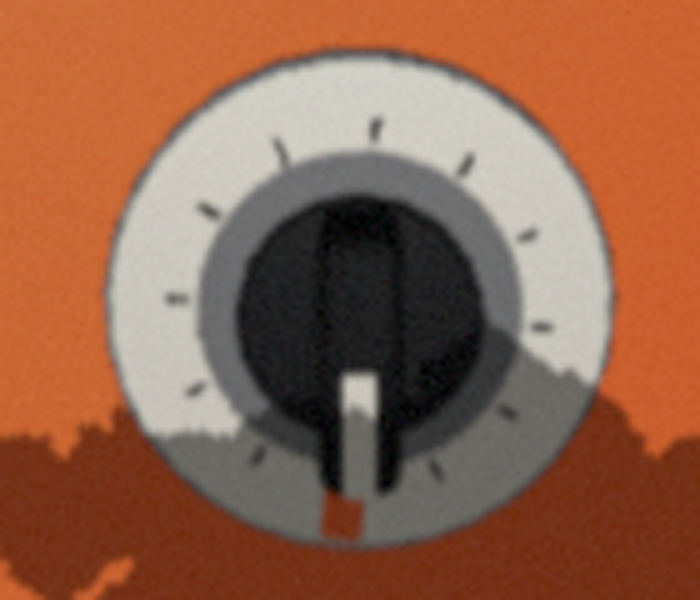

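The dial's pointer (image column 360) is about 4° (2 mm) from the mark (342,518 in the crop), inside the 4.5 mm tolerance. Next is the collar.

{"op": "drive_tool", "data": {"commands": "-.12 .29 0 0 0 0 100;-.12 .29 0 0 0 0 100;-.12 .29 0 0 0 0 100;-.11 .28 0 0 0 0 100;0 0 0 0 0 0 100;0 0 0 0 0 0 100"}}

```text
time_s: 6.22
eef_pos: [518.9, 59.5, 289.8]
ee_rot: [0.0, 0.896, -0.444, -0.001]
force: [0.1, -0.1, -0.3]
grip_width: 0.998
grip_force: 0.0
```

```bash
python3 - <<'E'
from h import *
import pickle
s=sense(); p=capture("wrist"); pickle.dump((s,p),open("w4.pkl","wb"));print(s["eef_pos"],s["joints"])
cv2.imwrite("pics/w4.png",p["pixels"])
bs=boxes_of(p,"collar_center"); print([(b["position"],b["confidence"]) for b in bs],proj(p,[520,59,164],s))
s1,p1=pickle.load(open("w1.pkl","rb"))
d=at_z(p1,(333,44),100,s1)-at_z(p1,(43,153),100,s1); print(d,np.hypot(*d[:2])); d/=np.hypot(*d[:2]); print(np.array([567,-55.3])-122*d[:2])
E
```

```text
[518.88106697  59.53377855 289.81825483] [-1.10251643e-01  2.80608136e-01  1.43232329e+00 -1.52666554e-04
  1.43006976e+00  2.38017352e+00]
[([274.9, 193.3], 0.85), ([347.2, 321.5], 0.78), ([192.5, 287.8], 0.66), ([299.9, 127.8], 0.16)] [281.83013716 200.31509913]
[  95.50412463 -272.05116946    0.        ] 288.3277243394593
[526.58937618  59.81290754]
```

View pics/w4.png

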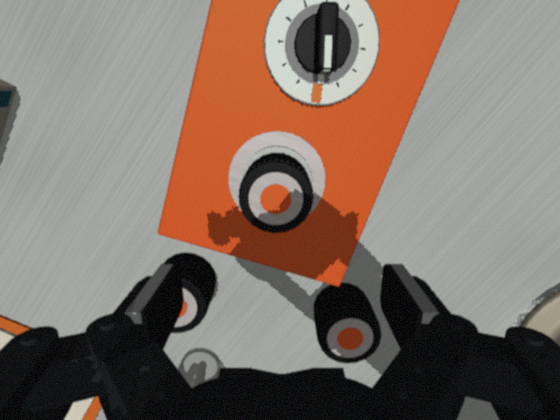

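```bash
python3 - <<'E'
from h import *
import pickle
s,p=pickle.load(open("w4.pkl","rb"))
print("collar",at_z(p,(275,198),164,s))
ang=lambda v: np.degrees(np.arctan2(v[1],v[0]))
for f,u,win in (("w3",(283,185),70),("w4",(322,48),75)):
    s,p=pickle.load(open(f+".pkl","rb")); im=p["pixels"]; hsv=cv2.cvtColor(im,cv2.COLOR_BGR2HSV)
    nonor=((hsv[...,1]<110)).astype(np.uint8)
    m=np.zeros_like(nonor); y0=max(0,u[1]-win); m[y0:u[1]+win,u[0]-win:u[0]+win]=nonor[y0:u[1]+win,u[0]-win:u[0]+win]
    n,l,st,ce=cv2.connectedComponentsWithStats(m); k=1+np.argmax(st[1:,4])
    h=cv2.convexHull(np.argwhere(l==k)[:,::-1].astype(np.int32))[:,0]
    h=h[h[:,1]>2]
    pts=np.array([at_z(p,q,110,s)[:2] for q in h])
    A=np.c_[2*pts,np.ones(len(pts))]; c=np.linalg.lstsq(A,(pts**2).sum(1),rcond=None)[0]; r=np.sqrt(c[2]+c[0]**2+c[1]**2)
    hm=np.zeros_like(nonor); cv2.fillConvexPoly(hm,cv2.convexHull(np.argwhere(l==k)[:,::-1].astype(np.int32)),1)
    hm=cv2.erode(hm,np.ones((5,5)))
    om=((hsv[...,1]>140)&(hsv[...,2]>80)&(hm>0)).astype(np.uint8)
    n2,l2,st2,ce2=cv2.connectedComponentsWithStats(om); j=1+np.argmax(st2[1:,4])
    mk=at_z(p,ce2[j],110,s)[:2]-c[:2]
    print(f,"axis",c[:2],"r",r,"markpx",ce2[j],st2[j,4],"mark ang",ang(mk),np.hypot(*mk))
s,p=pickle.load(open("w3.pkl","rb"))
a=at_z(p,(211+359.5/5,126+372/5),152,s); b=at_z(p,(211+358.5/5,126+415/5),152,s); print("w3 stripe",a,ang((b-a)[:2]))
s,p=pickle.load(open("w4.pkl","rb"))
cv2.imwrite("pics/w4c.png",cv2.resize(p["pixels"][0:110,260:390],None,fx=5,fy=5,interpolation=cv2.INTER_CUBIC))
E
```

```text
collar [525.29053064  60.70350819 164.        ]
w3 axis [565.53484713 -54.46328382] r 47.448590663149844 markpx [278.87272727 229.12727273] 55 mark ang 122.45469669164427 41.29354850309199
w4 axis [565.14445095 -53.60959612] r 47.413668332963596 markpx [316.19852941  92.55882353] 136 mark ang 122.78708401152254 37.088869296556624
w3 stripe [565.1453374  -54.43762874 152.        ] 125.97835791820681
```

View pics/w4c.png

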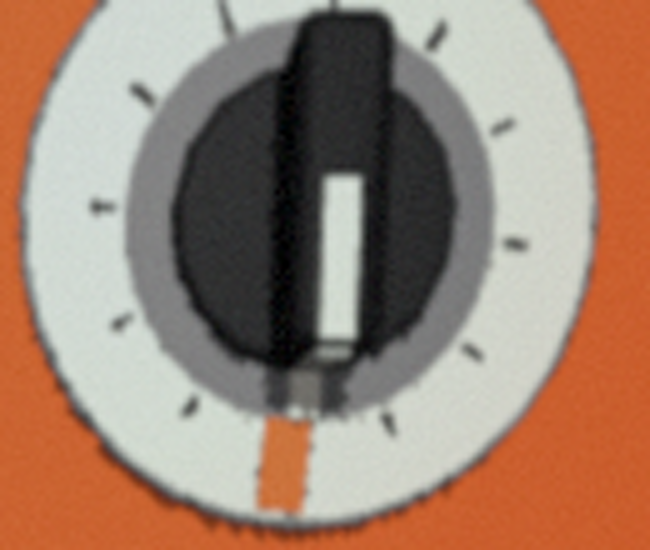

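The bright close crop shows the pointer tip at (307,415) and the mark's inner end at (289,420), so the pointer is about 3 mm short. I'll go back and turn it about 5° more clockwise for margin.

{"op": "drive_tool", "data": {"commands": ".12 -.29 0 0 0 0 40;.12 -.29 0 0 0 0 40;.12 -.29 0 0 0 0 40;.11 -.28 -.1 0 0 0 40;0 0 -.3 0 0 0 40;0 0 -.3 0 0 0 40;0 0 -.3 0 0 0 40;0 0 -.3 0 0 0 40;0 0 -.19 0 0 0 40;0 0 0 0 0 0 0;0 0 0 0 0 0 0;0 0 0 0 0 0 0;0 0 0 0 0 0 0;0 0 0 0 0 0 0;0 0 0 0 0 -.06 0;0 0 0 0 0 -.06 0;0 0 0 0 0 0 0;0 0 0 0 0 0 0;0 0 0 0 0 0 0", "force": 25}}

```text
time_s: 7.9
eef_pos: [566.0, -57.3, 140.6]
ee_rot: [0.001, 0.874, -0.487, -0.001]
force: [2.8, -5.9, -17.8]
grip_width: 0.16
grip_force: 28.3
```

{"op": "drive_tool", "data": {"commands": "0 0 0 0 0 0 40;0 0 0 0 0 0 40;0 0 0 0 0 0 40;0 0 .1 0 0 0 40;0 0 .3 0 0 0 40;0 0 .3 0 0 0 40;0 0 .3 0 0 0 60;0 0 .3 0 0 0 90;-.1 .29 .2 0 0 0 100;-.1 .29 0 0 0 0 100;-.1 .29 0 0 0 0 100;-.1 .29 0 0 0 0 100;0 0 0 0 0 0 100;0 0 0 0 0 0 100"}}

```text
time_s: 9.07
eef_pos: [526.2, 60.6, 293.1]
ee_rot: [-0.0, 0.874, -0.485, 0.001]
force: [-0.3, -0.2, 0.5]
grip_width: 1.0
grip_force: 0.0
```

```bash
python3 - <<'E'
from h import *
import pickle
s=sense(); p=capture("wrist"); pickle.dump((s,p),open("w5.pkl","wb"));print(s["eef_pos"],s["ee_rot"],s["joints"][5])
d=p["pixels"][0:110,260:390]; c=p["pixels"][110:260,200:360]
cv2.imwrite("pics/w5c.png",np.hstack([cv2.resize(d,(400,338),interpolation=2),cv2.resize(c,(360,338),interpolation=2)]))
E
```

```text
[526.17369856  60.63840709 293.09905388] [-4.02356336e-04  8.74303393e-01 -4.85378539e-01  1.04384752e-03] 2.4777896716434302
```

View pics/w5c.png

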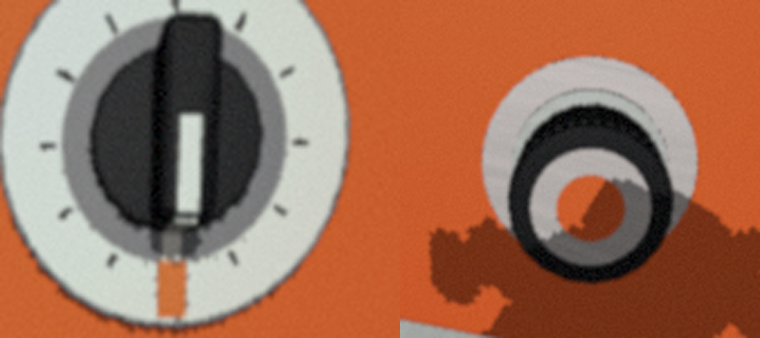

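The pointer now sits on the mark: both are at column 172 in the crop. Now the collar, whose top disc is at about (285,202).

```bash
python3 - <<'E'
from h import *
import pickle
s,p=pickle.load(open("w5.pkl","rb"))
print(at_z(p,(284.9,202.3),164,s),s["eef_pos"])
E
```

```text
[524.2083211   60.90101268 164.        ] [526.17369856  60.63840709 293.09905388]
```

{"op": "drive_tool", "data": {"commands": "-.01 0 -.3 0 0 0 100;0 0 -.3 0 0 0 100;0 0 -.3 0 0 0 100;0 0 -.25 0 0 0 100;0 0 -.2 0 0 0 100;0 0 -.13 0 0 0 100;0 0 0 0 0 0 100;0 0 0 0 0 0 0;0 0 0 0 0 0 0;0 0 0 0 0 0 0;0 0 0 0 0 0 0;0 0 0 0 0 0 0", "force": 30}}

```text
time_s: 10.12
eef_pos: [526.5, 59.3, 145.0]
ee_rot: [-0.001, 0.874, -0.486, 0.002]
force: [1.2, -0.4, 7.1]
grip_width: 0.68
grip_force: 31.9
```

{"op": "drive_tool", "data": {"commands": "0 0 -.02 0 0 0 0;0 0 0 0 0 .08 0;0 0 0 0 0 .08 0;0 0 0 0 0 .08 0;0 0 0 0 0 .08 0;0 0 0 0 0 0 0"}}

```text
time_s: 10.62
eef_pos: [526.9, 59.6, 144.8]
ee_rot: [-0.001, 0.928, -0.371, 0.003]
force: [-2.7, 0.5, 20.3]
grip_width: 0.682
grip_force: 33.1
```

{"op": "drive_tool", "data": {"commands": "0 0 0 0 0 .08 0;0 0 0 0 0 .08 0;0 0 0 0 0 .08 0;0 0 0 0 0 0 0"}}

```text
time_s: 10.95
eef_pos: [527.2, 59.5, 144.8]
ee_rot: [-0.001, 0.959, -0.282, 0.003]
force: [-1.3, 0.8, 19.4]
grip_width: 0.678
grip_force: 33.1
```

{"op": "drive_tool", "data": {"commands": "0 0 0 0 0 .08 0;0 0 0 0 0 .08 0;0 0 0 0 0 .08 0;0 0 0 0 0 0 0"}}

```text
time_s: 11.28
eef_pos: [527.4, 59.6, 144.8]
ee_rot: [-0.0, 0.982, -0.191, 0.003]
force: [-0.0, 1.6, 19.3]
grip_width: 0.682
grip_force: 33.0
```

{"op": "drive_tool", "data": {"commands": "0 0 0 0 0 .08 0;0 0 0 0 0 .08 0;0 0 0 0 0 .08 0;0 0 0 0 0 0 0"}}

```text
time_s: 11.62
eef_pos: [527.4, 59.6, 144.3]
ee_rot: [-0.0, 0.995, -0.098, 0.003]
force: [0.2, 1.0, 14.5]
grip_width: 0.682
grip_force: 32.6
```

{"op": "drive_tool", "data": {"commands": "0 0 0 0 0 0 0;0 0 -.02 0 0 0 0;0 0 0 0 0 0 0"}}

```text
time_s: 11.87
eef_pos: [527.7, 59.2, 143.5]
ee_rot: [0.0, 0.995, -0.099, 0.004]
force: [-2.1, -1.1, 24.9]
grip_width: 0.677
grip_force: 34.4
```

{"op": "drive_tool", "data": {"commands": "0 0 0 0 0 .08 0;0 0 0 0 0 .08 0;0 0 0 0 0 0 0"}}

```text
time_s: 12.12
eef_pos: [525.9, 59.6, 140.2]
ee_rot: [-0.0, 0.999, -0.036, 0.001]
force: [1.8, -0.2, 0.2]
grip_width: 0.68
grip_force: 32.4
```

It dropped: z fell to 140 and the force is gone. Now pushing down.

{"op": "drive_tool", "data": {"commands": "0 0 -.02 0 0 0 0;0 0 -.02 0 0 0 0;0 0 -.01 0 0 0 0;0 0 0 0 0 0 0;0 0 0 0 0 0 0"}}

```text
time_s: 12.53
eef_pos: [525.9, 59.6, 134.6]
ee_rot: [-0.0, 0.999, -0.037, 0.001]
force: [4.0, 2.5, 2.8]
grip_width: 0.68
grip_force: 32.6
```

{"op": "drive_tool", "data": {"commands": "0 0 -.02 0 0 0 0;0 0 -.02 0 0 0 0;0 0 -.02 0 0 0 0;0 0 0 0 0 0 0;0 0 0 0 0 0 0"}}

```text
time_s: 12.95
eef_pos: [526.1, 59.7, 130.8]
ee_rot: [0.0, 0.999, -0.037, 0.001]
force: [-5.1, 1.8, 22.5]
grip_width: 0.679
grip_force: 34.0
```

{"op": "drive_tool", "data": {"commands": "0 0 0 0 0 0 0;0 0 -.01 0 0 0 0;0 0 0 0 0 0 0;0 0 0 0 0 0 0;0 0 0 0 0 0 0", "force": 60}}

```text
time_s: 13.37
eef_pos: [526.1, 59.7, 130.9]
ee_rot: [0.0, 0.999, -0.037, 0.002]
force: [-9.1, 2.8, 33.0]
grip_width: 0.669
grip_force: 59.9
```

```bash
python3 - <<'E'
from h import *
s=sense(); print(s["eef_pos"],s["force"],s["wrist_torque"])
p=capture("scene"); c=p["pixels"][180:290,200:350]
w=capture("wrist")["pixels"]
cv2.imwrite("pics/end.png",np.hstack([cv2.resize(c,(450,330),interpolation=2),cv2.resize(w,(350,330))]))
E
```

```text
[526.10248292  59.67672381 130.91694222] [-9.07481886  2.82978272 32.97295436] [0.36945104 1.44531883 0.23298658]
```

View pics/end.png

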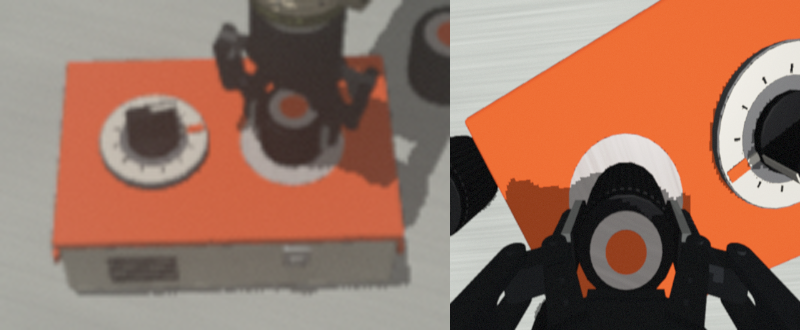

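```bash
python3 -c "
from rig import *
print(finish_job())"
```

```text
the job is handed in; nothing more can be done
None
```

I set the dial's pointer at the orange mark, turned the collar until it dropped over the pins, and pushed it down to a hard stop. I handed the job in at about 13.5 s with the arm still holding it there at about 33 N; no verdict came back, and neither bystander was touched.

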